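Cure the carnival medallions under the UV lamp

ROBOT

A 6-joint arm with a two-finger parallel gripper is mounted at the origin on the work surface. World frame = base frame: x ahead of the robot, y to its left, z up, the work surface at z = 0. Lengths are in mm, angles in rad, forces in N, time in s.
With the tool pointing down it reaches from about 350 to 775 mm from the base axis. Payload 7.3 kg.
Tool frame: the origin (TCP) lies at the very end of the fingers, on their centre line; the grasp point (between the pads) lies 19 mm behind it; z points along the fingers, y is the line along which they close (so a half turn about z gives the same grasp; the last joint's range is limited). The gripper opens to 92 mm and grips with 3 to 60 N. Pads are 19 mm wide; open, the fingers measure 130 mm over their backs; the gripper's body (75 mm by 190 mm) begins 47 mm behind the grasp point.
Start: joints at [0.957, 0.342, 1.524, -0, 1.275, -0.146], TCP at [236.724, 468.622, 226.741] pointing down, gripper open.
Joint ranges: [-2.53, 2.53], [-0.77, 2.02], [0.04, 2.7], [-1, 4.14], [0.28, 2.66], [-3.11, 3.11]. Speed limits (rad/s): [2.57, 2.57, 3.14, 3.14, 3.14, 3.14].

INTERFACE

Orientations are given as [roll, pitch, yaw] about the fixed x, y, z axes, in that order (R = Rz(yaw) Ry(pitch) Rx(roll)).
In Python, from plant import * gives the robot as it stands.
- The arm moves only by the tool arm_command, never from a script. Its arguments are lists of equal length, an entry for each row: "gripper": the finger opening in mm, from 0 to 91.8; "dp": the shift along the tool's x, y, z in units of 25 mm (1.0 is 25 mm), a list of three; "twist": the turn about the tool's z in units of 5 degrees (1.0 is 5 degrees). A call has exactly 5 rows; each row shifts and turns the commanded pose from where the row before left it, along the tool's axes as they then stand; what a row does not reach is not made up. A row lasts 1/8 s, in which the tool goes at most 62.5 mm and 10.7 degrees, less where a joint would pass 70% of its speed; a pose out of reach is approached as far as the arm can. A call is refused whole if a number of a shift passes 1 or a number of a turn 1, either way. A call with a gripper value outside its range is refused whole. The fingers move at their own pace and stop on an object; the grip force is fixed at half the most. Time passes only in rows, so rows that do not move let the fingers close, or fill a call up. It gives the time, the measured TCP pose, the force, the opening and the grip force at its end, in the units of the state.
- get_obs(): the state, without advancing time (a new reading comes with each control period).
- capture(name): name is "scene" or "top" or "wrist"; returns the picture (400x640x3 uint8, red, green, blue); there is no depth.
- get_calibration(name): a dict with "mtx" (3x3 intrinsics, pixels), "position" and "attitude" of the camera in the world; the wrist camera has in their place "mount" (4x4, takes a point from camera to tool coordinates, whose origin is the TCP and whose axes are the flange's). Camera axes: x right, y down, z forward; pixel columns grow to the right and rows downward; lengths in mm; the calibration is good to about 2 mm. A picture is of the moment at which its call begins: read the wrist's pose just before it. get_calibration takes no time and is no camera call.
- close_job(): hands the job in; it is judged then, once.
The state is a dict: "time": time; "joint_positions": joint angles; "dq": joint speeds; "tau": joint torques, N m; "tool_pos": TCP position; "tcp_rot": TCP orientation; "contact_force": force on the tool from outside, world axes, zero at the start; "moment": the same for the moment, N m; "grip_width": finger opening in mm; "finger_force": force on a finger pad.
Only numpy, scipy, OpenCV 4.12 (cv2) and the standard library are available. Lean on these libraries where they do the work, as an engineer would, in place of code of your own. Each camera call takes 0.05 s, during which the arm holds its last target. There are 200 camera calls.

TASK

Get this batch of resin medallions curing: pull the UV lamp up by its handle until the red lock button clicks out of the column and it stays up, and stand every medallion flat on the sliding tray, side by side and face up. Then slide the tray under the lamp, fully home to its stop, and only after that switch the lamp on by pressing the dotted end of the rocker right down. The resin is still runny, so keep the medallions level, and leave the bottle, the jar and the brush where they are.

Things in the scene. Friction and masses are not known exactly. Their poses are not given: they have to be found in the camera images.
- lamp (a joint): height of the lamp: the UV lamp head (black box 180 x 120 x 33 mm) on the inner tube of the telescoping column. 0 = fully down, 0.100 m up = the lock button stands at its hole and springs out; end stop at 0.101. Straight up. Weighs about 6 N plus 3 to 4 N friction; if let go unlocked it sinks back down, once locked it stays.
- lock_button (a joint): the red spring lock button (10 mm) of the inner tube: about 0 while it is still held inside the outer tube, 0.008 m when it has clicked out through the hole (120 mm above the bench) in the column's far face, that is the face away from the tray. It springs out by itself.
- lamp_handle (a point): centre of the lamp's lifting handle: a level bar, 17 mm thick with a 64 mm rubber grip, on top of the lamp head. Its own y axis runs along the bar, z up. It is 200 mm above the bench with the lamp down, 300 mm with it up. The head's top lies 45 mm below the bar's centre. With the lamp up, the head's underside is 220 mm above the bench.
- tray (a joint): position of the sliding aluminium tray along its rails: 0 = fully out, 0.240 m = fully home against its stop, centred under the lamp. It moves along the +y axis of tray_floor (away from its handle). Friction about 3 N; stays where it is left.
- tray_floor (a point): centre of the tray's flat floor (its upper surface, 36 mm above the bench). Tray 200 mm along this point's x axis by 165 mm along its y axis outside; rim 3 mm thick, 10 mm above the floor all round. z up. The whole station (grey base 210 x 460 mm) is fixed to the bench but stands differently each time.
- tray_handle (a point): centre of the tray's blue handle: a level round grip, 15 mm thick and 72 mm long, sticking straight out from the middle of the tray's -y edge along the y axis of tray_floor, with a 22 mm ball at its outer end. This point lies 58 mm outside the tray's edge, 60 mm above the bench (14 mm above the rim).
- rocker (a joint): lamp switch: white rocker plate 60 x 58 mm on a white box 80 x 80 mm standing in front of the station (towards the robot), fixed. 0 = off (the end with the red dot stands up), 0.34 rad = on (dot end pressed right down, the other end tipped up). Turns under about 3 N pressed on the dot, stays where it is left.
- rocker_dot (a point): the red dot on the rocker's upper face, 20 mm from its pivot: press here straight down. Off, it is about 51 mm above the bench; it goes down 7 mm. The x axis of this point points from the pivot to the dot.
- medal0_mid (a point): centre (7 mm above its underside) of the medallion with red resin: round brass cup 44 mm across and 14 mm high, about 90 g, open side (coloured resin with a brass star) up, z axis up. Stands at first on the 2 mm thick turquoise casting mat. May be absent.
- medal1_mid (a point): centre (7 mm above its underside) of the medallion with blue resin: round brass cup 44 mm across and 14 mm high, about 90 g, open side (coloured resin with a brass star) up, z axis up. Stands at first on the 2 mm thick turquoise casting mat. May be absent.
- medal2_mid (a point): centre (7 mm above its underside) of the medallion with green resin: round brass cup 44 mm across and 14 mm high, about 90 g, open side (coloured resin with a brass star) up, z axis up. Stands at first on the 2 mm thick turquoise casting mat. May be absent.
- medal3_mid (a point): centre (7 mm above its underside) of the medallion with yellow resin: round brass cup 44 mm across and 14 mm high, about 90 g, open side (coloured resin with a brass star) up, z axis up. Stands at first on the 2 mm thick turquoise casting mat. May be absent.
- medal4_mid (a point): centre (7 mm above its underside) of the medallion with purple resin: round brass cup 44 mm across and 14 mm high, about 90 g, open side (coloured resin with a brass star) up, z axis up. Stands at first on the 2 mm thick turquoise casting mat. May be absent.
- resin_bottle_mid (a point): bystander: brown resin bottle, 60 mm across, 150 mm high, on the bench beyond the tray handle (point half-way up)
- pigment_jar_mid (a point): bystander: pigment jar with red lid, 52 mm across, 55 mm high, on the bench beyond the tray handle (point half-way up)
- brush: bystander: paint brush lying on the bench to the left, in front of the lamp
Things that resemble listed ones, but are neither listed nor needed, are in the scene too. Of the things that look like the part that bears rocker, the larger one is meant. Leave any white look-alike of the part that bears medal0_mid alone.

How it is judged:
By the outcome, as a careful person would: the job done as asked, in the order asked, and still so for the second after the job is handed in, with the robot touching nothing.
Of medal0, medal1, medal2, medal3, medal4 only 3 to 5 are there at a start; the rules pass over those that are not, and their reading is None.
At some moment in a run one of medal0, medal1, medal2, medal3, medal4 may be knocked a few centimetres aside while the robot is not near it.
It also fails if it takes over 208 s, if anything falls off the work surface, if the arm or the gripper's body presses on something with over 40 N, if the wrist force passes 120 N, or if a joint passes its speed limit or range.

## Working session

There is one attempt and no reset: what is moved stays moved. The work goes in short steps, Python scripts to look and compute and a tool call to move; the robot and the scene stay as the last step left them, time stands still between calls to the robot, and variables do not carry over. Pictures are saved under pics/ and viewed, at most 14 in all, crops included, and the job is handed in when it is done.

Besides the shell and the picture viewer there is one more tool, called after ">>>" in YAML: its name, and indented under it one key for each argument. arm_command: Moves the arm, as the interface text tells. Its arguments: {"type":"object","properties":{"gripper":{"type":"array"},"dp":{"type":"array"},"twist":{"type":"array"}},"required":["gripper","dp","twist"]}

```bash
mkdir -p pics; ls; cat > h.py <<'E'
from plant import *
import numpy as np, cv2
from scipy.spatial.transform import Rotation as R
def save(n,img): cv2.imwrite('pics/'+n+'.png',img[:,:,::-1])
E
python3 - <<'E'
from h import *
for n in("scene","top"):
    save(n+'0',capture(n)); print(n,get_calibration(n))
print(get_calibration("wrist")); print(get_obs())
E
```

```text
pics
scene {'mtx': array([[362.27956292,   0.        , 315.75126417],
       [  0.        , 362.27956292, 204.00106409],
       [  0.        ,   0.        ,   1.        ]]), 'position': array([1265.33728845,  222.3274914 ,  898.19070834]), 'attitude': array([-2.34077336, -0.01362776,  1.93244546])}
top {'mtx': array([[435.45075764,   0.        , 318.30884069],
       [  0.        , 435.45075764, 203.40036244],
       [  0.        ,   0.        ,   1.        ]]), 'position': array([ 417.54175708,  -47.3839956 , 1217.05604105]), 'attitude': array([-3.05013146e+00,  2.28112723e-03, -1.58382360e+00])}
{'mtx': array([[333.6155859 ,   0.        , 321.29724877],
       [  0.        , 333.6155859 , 201.39668212],
       [  0.        ,   0.        ,   1.        ]]), 'mount': array([[ 5.90919928e-04, -9.66541014e-01, -2.56511440e-01,
         6.90075972e+01],
       [ 9.99999550e-01,  7.61468314e-04, -5.65552532e-04,
        -6.37283296e-02],
       [ 7.41955052e-04, -2.56510990e-01,  9.66541029e-01,
        -1.57898273e+02],
       [ 0.00000000e+00,  0.00000000e+00,  0.00000000e+00,
         1.00000000e+00]])}
{'time': 0.1, 'joint_positions': array([ 9.56990560e-01,  3.42657530e-01,  1.52491234e+00,  3.54646806e-06,
        1.27538446e+00, -1.45992121e-01]), 'dq': array([-0.00102518, -0.00294017, -0.0020301 ,  0.00141332,  0.00111426,
       -0.00127832]), 'tau': array([ 8.08079312e-04, -4.32002378e+01, -2.44694924e+01,  7.17462623e-02,
        5.26014017e-02, -1.84325148e-05]), 'tool_pos': array([236.51067489, 468.31188714, 226.1153216 ]), 'tcp_rot': array([-3.14024596e+00, -2.01444029e-04,  2.67377784e+00]), 'contact_force': array([-0.27611813, -1.18148471,  0.10583259]), 'moment': array([ 0.02716882,  0.01229457, -0.05363052]), 'finger_force': 0.0, 'grip_width': 91.7533253434606}
```

View pics/top0.png

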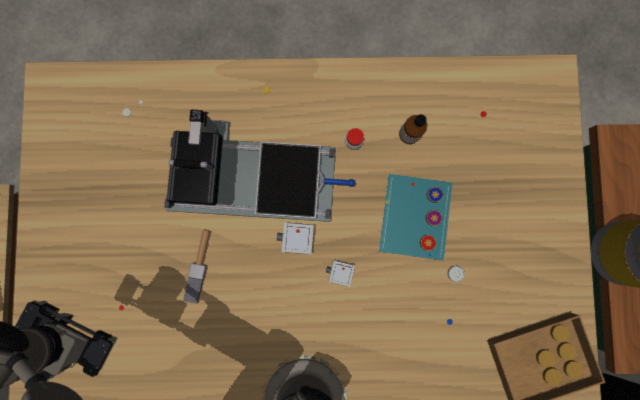

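View pics/scene0.png

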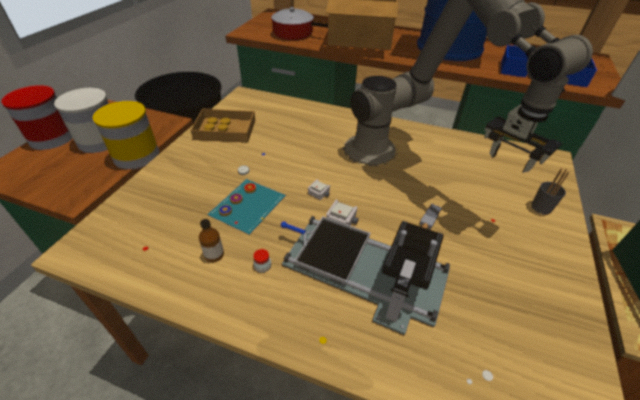

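Top view candidates: medallions blue (435,195), purple (434,218), red (428,243). The white look-alike is at (456,273) and gets left alone. Brass cups sit in the box at about (560,355), which aren't listed. Rockers: larger (297,238), smaller (342,272), so the larger is meant. Tray is at (288,180), its handle at (340,182), the lamp head at (195,168). Next, a close crop to check.

```bash
python3 - <<'E'
from h import *
im=cv2.imread('pics/top0.png')
a=cv2.resize(im[100:250,160:360],None,fx=4,fy=4,interpolation=cv2.INTER_CUBIC)
b=cv2.resize(im[165:285,370:470],None,fx=5,fy=5,interpolation=cv2.INTER_CUBIC)
cv2.imwrite('pics/ca.png',a);cv2.imwrite('pics/cb.png',b)
E
```

```text
(no output)
```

View pics/ca.png

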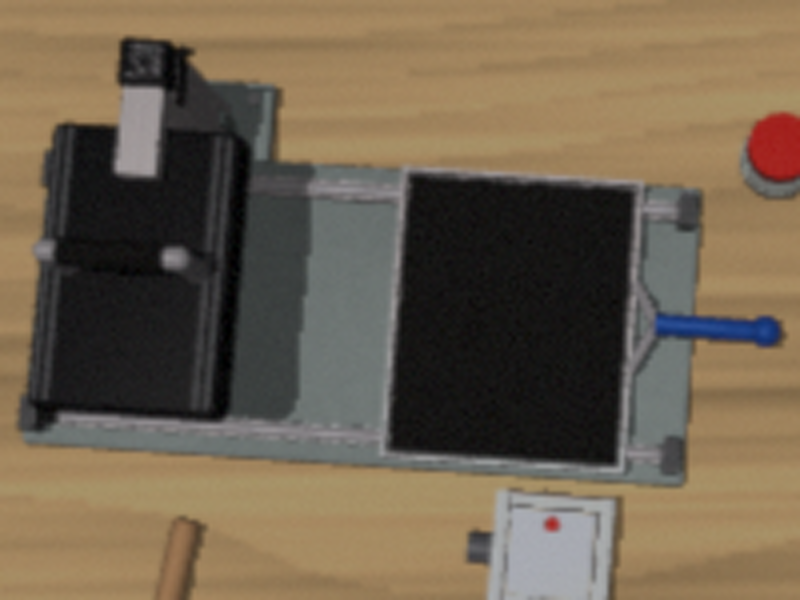

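View pics/cb.png

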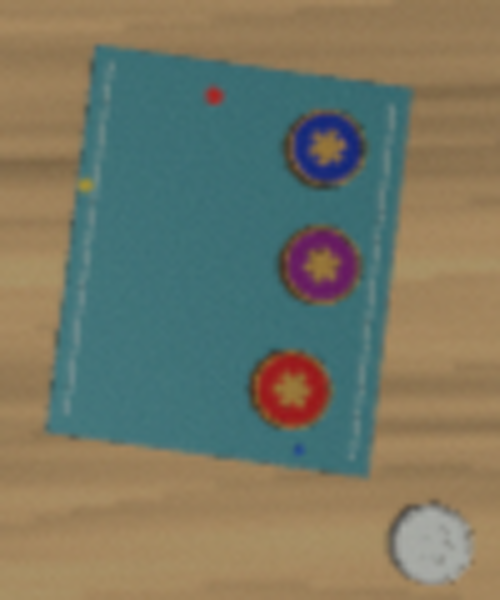

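Crop a (4x, offset 160,100) shows the tray rim corners at (405,170), (643,183), (622,470) and (383,453). The lamp bar ends are at (45,250) and (178,258), the handle ball at (767,331), and the rocker dot at (552,524). Crop b (5x, offset 370,165) shows blue (325,148), purple (320,265) and red (291,389), with the white look-alike at (431,543).

```bash
cat >> h.py <<'E'
def ray(cal,uv,z,pos=None,rot=None):
    p=cal['position'] if pos is None else pos
    M=R.from_euler('xyz',cal['attitude']).as_matrix() if rot is None else rot
    d=M@np.linalg.inv(cal['mtx'])@[uv[0],uv[1],1]
    return p+d*(z-p[2])/d[2]
def wcam(uv,z,o):
    c=get_calibration('wrist');T=c['mount'];Rt=R.from_euler('xyz',o['tcp_rot']).as_matrix()
    return ray(c,uv,z,o['tool_pos']+Rt@T[:3,3],Rt@T[:3,:3])
def wproj(P,o):
    c=get_calibration('wrist');T=c['mount'];Rt=R.from_euler('xyz',o['tcp_rot']).as_matrix()
    q=(Rt@T[:3,:3]).T@(np.array(P)-o['tool_pos']-Rt@T[:3,3]);q=c['mtx']@q;return q[:2]/q[2]
def go(x,y,z,yaw=None,o=None):
    # tool-frame shift in units (for yaw unchanged) and the twist in units; tool down
    o=o or get_obs();Rt=R.from_euler('xyz',o['tcp_rot']).as_matrix()
    d=Rt.T@(np.array([x,y,z])-o['tool_pos'])/25
    print('pos',o['tool_pos'].round(1),'rot',o['tcp_rot'].round(3),'shift',d.round(2), end=' ')
    if yaw is not None:
        w=(o['tcp_rot'][2]-yaw+np.pi/2)%np.pi-np.pi/2; print('twist',round(np.degrees(w)/5,2),end='')
    print()
E
python3 - <<'E'
from h import *
c=get_calibration('top')
A=lambda u,v:(160+(u+.5)/4-.5,100+(v+.5)/4-.5)
B=lambda u,v:(370+(u+.5)/5-.5,165+(v+.5)/5-.5)
P=lambda n,uv,z:print(n,ray(c,uv,z).round(1)[:2])
k=[ray(c,A(*q),46) for q in[(405,170),(643,183),(622,470),(383,453)]]
for q in k: print(q.round(1))
m=sum(k)/4;print('tray',m, [np.linalg.norm(k[i]-k[i-1]).round(1) for i in range(4)],'yaw of +y',np.degrees(np.arctan2(*(k[0]-k[1]+k[3]-k[2])[[1,0]])),np.degrees(np.arctan2(*(k[0]-k[3]+k[1]-k[2])[[1,0]])))
P('ball',A(767,331),60);P('hroot',A(655,324),60)
P('bar1',A(45,250),200);P('bar2',A(178,258),200)
P('dot',A(552,524),51)
for q in[(505,491),(620,497)]:P('box',A(*q),40)
for n,q in dict(blue=(325,148),purple=(320,265),red=(291,389),white=(431,543)).items():P(n,B(*q),14)
P('matc',B(95,45),2);P('jar',(355,136),55);P('bottle',(420,120),150)
P('headTL',A(60,125),155);P('headTR',A(245,135),155);P('headBR',A(220,415),155);P('headBL',A(30,405),155)
E
```

```text
[695.4 108.9  46. ]
[684.2 -53.8  46. ]
[488.  -37.1  46. ]
[501.6 123.9  46. ]
tray [592.29391537  35.46367325  46.        ] [np.float64(194.4), np.float64(163.1), np.float64(196.9), np.float64(161.5)] yaw of +y 85.61094339098436 -4.660730766466627
ball [ 579.1 -135.5]
hroot [584.8 -60.5]
bar1 [613.6 301.5]
bar2 [607.7 222.7]
dot [452.1  10.1]
box [475.2  42.3]
box [470.1 -35.4]
blue [ 549.3 -369.4]
purple [ 484.3 -364.3]
red [ 416.2 -345.8]
white [ 331.4 -419.2]
matc [ 610.7 -245.3]
jar [ 706.8 -148.2]
bottle [ 721.7 -303.5]
headTL [701. 309.]
headTR [693.1 193.8]
headBR [518.4 207.8]
headBL [526.1 324.4]
```

>>> arm_command:
  gripper: [91.8, 91.8, 91.8, 91.8, 91.8]
  dp:
    - [0, 0, -1]
    - [0, 0, -1]
    - [0, 0, -1]
    - [0, 0, -1]
    - [0, 0, -1]
  twist: [1, 1, 1, 1, 1]

```text
time: 0.72
tool_pos: [236.6, 468.4, 352.1]
tcp_rot: [-3.141, 0.0, 2.235]
contact_force: [0.4, 1.1, -0.2]
grip_width: 91.8
finger_force: 0.0
```

>>> arm_command:
  gripper: [91.8, 91.8, 91.8, 91.8, 91.8]
  dp:
    - [0, 0, 0]
    - [0, 0, 0]
    - [0, 0, 0]
    - [0, 0, 0]
    - [0, 0, 0]
  twist: [1, 1, 1, 1, 1]

```text
time: 1.35
tool_pos: [236.6, 468.4, 351.3]
tcp_rot: [-3.141, 0.001, 1.798]
contact_force: [0.0, 0.3, -1.4]
grip_width: 91.6
finger_force: 0.0
```

>>> arm_command:
  gripper: [91.8, 91.8, 91.8, 91.8, 91.8]
  dp:
    - [0, 0, 0]
    - [0, 0, 0]
    - [0, 0, 0]
    - [0, 0, 0]
    - [0, 0, 0]
  twist: [1, 1, 1, 0.5, 0]

```text
time: 1.98
tool_pos: [236.7, 468.5, 351.4]
tcp_rot: [-3.141, 0.001, 1.496]
contact_force: [0.4, -0.2, -0.3]
grip_width: 91.7
finger_force: 0.0
```

```bash
python3 -c "
from h import *
go(610,250,340,np.radians(85.5))"
```

```text
pos [236.7 468.5 351.4] rot [-3.141e+00  1.000e-03  1.496e+00] shift [-7.6  15.54  0.45] twist 0.04
```

>>> arm_command:
  gripper: [91.8, 91.8, 91.8, 91.8, 91.8]
  dp:
    - [-0.5, 1, 0]
    - [-0.5, 1, 0]
    - [-0.5, 1, 0]
    - [-0.5, 1, 0]
    - [-0.5, 1, 0]
  twist: [0, 0, 0, 0, 0]

```text
time: 2.6
tool_pos: [357.4, 396.3, 351.5]
tcp_rot: [-3.141, 0.0, 1.497]
contact_force: [0.1, 0.9, 0.2]
grip_width: 91.5
finger_force: 0.0
```

>>> arm_command:
  gripper: [91.8, 91.8, 91.8, 91.8, 91.8]
  dp:
    - [-0.5, 1, 0]
    - [-0.5, 1, 0]
    - [-0.5, 1, 0]
    - [-0.5, 1, 0]
    - [-0.5, 1, 0]
  twist: [0, 0, 0, 0, 0]

```text
time: 3.22
tool_pos: [477.3, 324.7, 351.5]
tcp_rot: [-3.141, 0.0, 1.497]
contact_force: [-0.5, -0.2, 0.5]
grip_width: 91.9
finger_force: 0.0
```

>>> arm_command:
  gripper: [91.8, 91.8, 91.8, 91.8, 91.8]
  dp:
    - [-0.5, 1, 0]
    - [-0.5, 1, 0]
    - [-0.5, 1, 0]
    - [-0.5, 1, 0]
    - [-0.5, 1, 0]
  twist: [0, 0, 0, 0, 0]

```text
time: 3.85
tool_pos: [597.3, 253.0, 351.4]
tcp_rot: [-3.141, 0.0, 1.497]
contact_force: [-0.2, 0.7, 0.5]
grip_width: 92.0
finger_force: 0.0
```

```bash
python3 -c "
from h import *
o=get_obs();save('w1',capture('wrist'));go(610,262,340,np.radians(85.5),o)
for p in [(613.6,301.5,200),(607.7,222.7,200)]:print(wproj(p,o))"
```

```text
pos [597.3 253.  351.4] rot [-3.141  0.     1.497] shift [0.4  0.48 0.45] twist 0.05
[335.70732575 134.38100637]
[334.69220209 217.16341389]
```

View pics/w1.png

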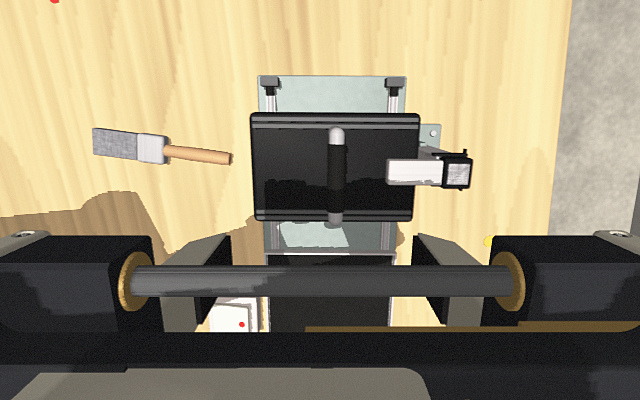

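The bar runs from (337,130) to (336,220), which matches the prediction, so its centre is about (611,262). Next I check the column-top height for clearance.

```bash
python3 -c "
from h import *
c=get_calibration('top');o=get_obs()
for z in (100,150,200,250,300): print(z,ray(c,(196,115),z)[:2].round(),wcam((457,168),z,o)[:2].round())
go(611,262,181,np.radians(85.5))"
```

```text
100 [757. 272.] [766. 240.]
150 [742. 258.] [746. 250.]
200 [727. 243.] [727. 260.]
250 [712. 229.] [707. 269.]
300 [697. 215.] [687. 279.]
pos [599.7 250.6 350.4] rot [-3.142e+00  2.000e-03  1.494e+00] shift [0.5  0.41 6.77] twist 0.02
```

>>> arm_command:
  gripper: [70, 70, 70, 70, 70]
  dp:
    - [0.5, 0.4, 0]
    - [0, 0, 1]
    - [0, 0, 1]
    - [0, 0, 1]
    - [0, 0, 1]
  twist: [0, 0, 0, 0, 0]

```text
time: 4.53
tool_pos: [607.1, 265.3, 250.6]
tcp_rot: [-3.141, 0.0, 1.497]
contact_force: [0.5, 0.1, -0.3]
grip_width: 70.3
finger_force: 0.0
```

>>> arm_command:
  gripper: [70, 70, 70, 70, 70]
  dp:
    - [0, 0, 1]
    - [0, 0, 1]
    - [0, 0, 0.7]
    - [0, 0, 0]
    - [0, 0, 0]
  twist: [0, 0, 0, 0, 0]

```text
time: 5.15
tool_pos: [607.8, 265.4, 185.1]
tcp_rot: [3.14, -0.001, 1.496]
contact_force: [0.6, -0.2, 0.6]
grip_width: 69.9
finger_force: 0.0
```

>>> arm_command:
  gripper: [0, 0, 0, 0, 0]
  dp:
    - [0, 0, 0]
    - [0, 0, 0]
    - [0, 0, 0]
    - [0, 0, 0]
    - [0, 0, 0]
  twist: [0, 0, 0, 0, 0]

```text
time: 5.78
tool_pos: [607.5, 265.2, 184.3]
tcp_rot: [3.142, -0.0, 1.496]
contact_force: [1.0, -0.4, -0.5]
grip_width: 24.8
finger_force: 0.0
```

>>> arm_command:
  gripper: [0, 0, 0, 0, 0]
  dp:
    - [0, 0, 0]
    - [0, 0, 0]
    - [0, 0, 0]
    - [0, 0, 0]
    - [0, 0, 0]
  twist: [0, 0, 0, 0, 0]

```text
time: 6.4
tool_pos: [611.1, 264.9, 184.3]
tcp_rot: [3.134, -0.001, 1.495]
contact_force: [13.8, 1.1, -6.1]
grip_width: 16.2
finger_force: 30.0
```

>>> arm_command:
  gripper: [0, 0, 0, 0, 0]
  dp:
    - [0, 0, -0.5]
    - [0, 0, -0.5]
    - [0, 0, -0.5]
    - [0, 0, -0.5]
    - [0, 0, -0.5]
  twist: [0, 0, 0, 0, 0]

```text
time: 7.02
tool_pos: [611.0, 264.9, 245.2]
tcp_rot: [3.136, -0.001, 1.495]
contact_force: [17.5, 2.5, -12.7]
grip_width: 15.9
finger_force: 30.0
```

>>> arm_command:
  gripper: [0, 0, 0, 0, 0]
  dp:
    - [0, 0.15, -0.4]
    - [0, 0, -0.4]
    - [0, 0, -0.4]
    - [0, 0, -0.3]
    - [0, 0, 0]
  twist: [0, 0, 0, 0, 0]

```text
time: 7.65
tool_pos: [611.1, 264.9, 285.5]
tcp_rot: [3.141, -0.0, 1.496]
contact_force: [0.5, 0.6, -5.3]
grip_width: 16.2
finger_force: 30.0
```

>>> arm_command:
  gripper: [0, 0, 0, 0, 0]
  dp:
    - [0, 0, -0.03]
    - [0, 0, -0.03]
    - [0, 0, -0.03]
    - [0, 0, 0]
    - [0, 0, 0]
  twist: [0, 0, 0, 0, 0]

```text
time: 8.28
tool_pos: [611.0, 264.9, 285.6]
tcp_rot: [-3.14, 0.0, 1.496]
contact_force: [2.5, 1.6, -15.2]
grip_width: 16.2
finger_force: 30.0
```

>>> arm_command:
  gripper: [0, 0, 0, 0, 0]
  dp:
    - [0, 0, 0.1]
    - [0, 0, 0.05]
    - [0, 0, 0.05]
    - [0, 0, 0]
    - [0, 0, 0]
  twist: [0, 0, 0, 0, 0]

```text
time: 8.9
tool_pos: [611.1, 264.9, 282.5]
tcp_rot: [3.141, -0.0, 1.496]
contact_force: [-5.5, -0.2, 2.1]
grip_width: 16.2
finger_force: 30.0
```

```bash
python3 -c "
from h import *
o=get_obs();print(o['tool_pos'],o['contact_force'])"
```

```text
[611.131349   264.94194881 282.51835653] [-5.45702458 -0.17736639  2.09387688]
```

>>> arm_command:
  gripper: [0, 0, 0, 0, 0]
  dp:
    - [0, 0, 0.05]
    - [0, 0, 0.05]
    - [0, 0, 0]
    - [0, 0, 0]
    - [0, 0, 0]
  twist: [0, 0, 0, 0, 0]

```text
time: 9.52
tool_pos: [611.2, 265.0, 282.1]
tcp_rot: [3.138, -0.001, 1.496]
contact_force: [-7.2, -1.7, 9.9]
grip_width: 16.0
finger_force: 30.0
```

>>> arm_command:
  gripper: [70, 70, 70, 70, 70]
  dp:
    - [0, 0, 0]
    - [0, 0, 0]
    - [0, 0, 0]
    - [0, 0, -0.5]
    - [0, 0, -1]
  twist: [0, 0, 0, 0, 0]

```text
time: 10.15
tool_pos: [611.1, 264.9, 316.5]
tcp_rot: [-3.14, 0.001, 1.496]
contact_force: [0.6, 1.0, 0.2]
grip_width: 61.0
finger_force: 0.0
```

>>> arm_command:
  gripper: [70, 70, 70, 70, 70]
  dp:
    - [0, 0, -1]
    - [0, 0, -1]
    - [0, 0, 0]
    - [0, 0, 0]
    - [0, 0, 0]
  twist: [0, 0, 1, 1, 1]

```text
time: 10.78
tool_pos: [611.4, 265.0, 367.4]
tcp_rot: [3.141, -0.001, 1.231]
contact_force: [0.7, -0.3, -1.1]
grip_width: 70.1
finger_force: 0.0
```

>>> arm_command:
  gripper: [70, 70, 70, 70, 70]
  dp:
    - [0, 0, 0]
    - [0, 0, 0]
    - [0, 0, 0]
    - [0, 0, 0]
    - [0, 0, 0]
  twist: [1, 1, 1, 1, 1]

```text
time: 11.4
tool_pos: [611.4, 265.0, 367.4]
tcp_rot: [3.141, -0.001, 0.795]
contact_force: [-0.2, 1.0, -0.8]
grip_width: 70.3
finger_force: 0.0
```

>>> arm_command:
  gripper: [70, 70, 70, 70, 70]
  dp:
    - [0, 0, 0]
    - [0, 0, 0]
    - [0, 0, 0]
    - [0, 0, 0]
    - [0, 0, 0]
  twist: [1, 1, 1, 1, 1]

```text
time: 12.02
tool_pos: [611.4, 265.0, 367.4]
tcp_rot: [3.142, -0.001, 0.358]
contact_force: [0.6, 0.0, 0.3]
grip_width: 70.2
finger_force: 0.0
```

>>> arm_command:
  gripper: [70, 70, 70, 70, 70]
  dp:
    - [0, 0, 0]
    - [0, 0, 0]
    - [0, 0, 0]
    - [0, 0, 0]
    - [0, 0, 0]
  twist: [1, 1, 1, 1, 0.15]

```text
time: 12.65
tool_pos: [611.4, 265.0, 367.3]
tcp_rot: [-3.141, -0.001, -0.001]
contact_force: [0.2, -0.1, 0.1]
grip_width: 70.0
finger_force: 0.0
```

```bash
python3 -c "
from h import *
go(416,-345,150,0)
im=capture('top');save('top1',cv2.resize(im[60:290,160:480],None,fx=2.5,fy=2.5,interpolation=cv2.INTER_CUBIC))"
```

```text
pos [611.4 265.  367.3] rot [-3.141e+00 -1.000e-03 -1.000e-03] shift [-7.81 24.41  8.67] twist -0.01
```

View pics/top1.png

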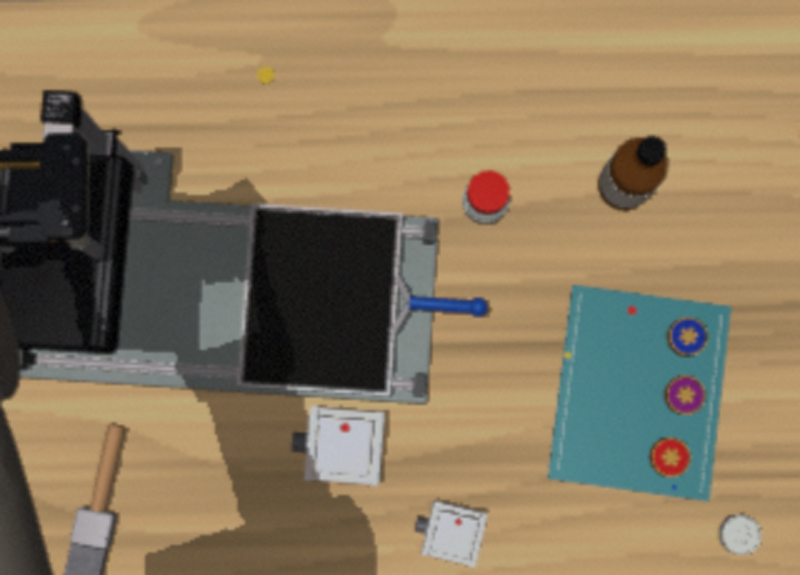

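Lamp is up and nothing else has moved: red (670,457), purple (686,395), blue (688,337) in the crop. Now over to the mat.

>>> arm_command:
  gripper: [70, 70, 70, 70, 70]
  dp:
    - [-0.25, 1, 0]
    - [-0.25, 1, 0]
    - [-0.25, 1, 0]
    - [-0.25, 1, 0]
    - [-0.25, 1, 0]
  twist: [0, 0, 0, 0, 0]

```text
time: 13.32
tool_pos: [579.7, 139.2, 366.9]
tcp_rot: [-3.141, -0.001, 0.001]
contact_force: [0.5, -0.5, -0.2]
grip_width: 69.7
finger_force: 0.0
```

>>> arm_command:
  gripper: [70, 70, 70, 70, 70]
  dp:
    - [-0.25, 1, 0]
    - [-0.25, 1, 0]
    - [-0.25, 1, 0]
    - [-0.25, 1, 0]
    - [-0.25, 1, 0]
  twist: [0, 0, 0, 0, 0]

```text
time: 13.95
tool_pos: [548.3, 14.2, 366.9]
tcp_rot: [3.142, -0.001, 0.001]
contact_force: [-0.1, -0.3, 0.9]
grip_width: 70.1
finger_force: 0.0
```

>>> arm_command:
  gripper: [70, 70, 70, 70, 70]
  dp:
    - [-0.25, 1, 0]
    - [-0.25, 1, 0]
    - [-0.25, 1, 0]
    - [-0.25, 1, 0]
    - [-0.25, 1, 0]
  twist: [0, 0, 0, 0, 0]

```text
time: 14.58
tool_pos: [517.0, -110.8, 367.0]
tcp_rot: [3.141, -0.001, 0.001]
contact_force: [0.3, 0.4, 0.1]
grip_width: 70.2
finger_force: 0.0
```

>>> arm_command:
  gripper: [70, 70, 70, 70, 70]
  dp:
    - [-0.25, 1, 0.5]
    - [-0.25, 1, 0.5]
    - [-0.25, 1, 0.5]
    - [-0.25, 1, 0.5]
    - [-0.25, 1, 0.5]
  twist: [0, 0, 0, 0, 0]

```text
time: 15.2
tool_pos: [485.6, -235.8, 304.0]
tcp_rot: [3.141, -0.001, 0.001]
contact_force: [-0.1, -0.5, 1.2]
grip_width: 69.9
finger_force: 0.0
```

>>> arm_command:
  gripper: [70, 70, 70, 70, 70]
  dp:
    - [-0.25, 1, 0.5]
    - [-0.25, 1, 0.5]
    - [-0.25, 1, 0.5]
    - [-0.25, 1, 0.5]
    - [-0.25, 0.4, 0.5]
  twist: [0, 0, 0, 0, 0]

```text
time: 15.82
tool_pos: [454.1, -346.1, 241.1]
tcp_rot: [3.141, -0.0, -0.001]
contact_force: [1.1, -0.3, -0.1]
grip_width: 70.1
finger_force: 0.0
```

```bash
python3 -c "
from h import *
o=get_obs();print(o['tool_pos'],o['tcp_rot']);save('w2',capture('wrist'))
for p in [(549,-369,16),(484,-364,16),(416,-346,16)]:print(wproj(p,o))"
```

```text
[ 454.12890258 -346.11656686  241.08603907] [ 3.14123829e+00 -3.77523880e-04 -9.02630770e-04]
[342.04659709  87.51628964]
[336.75677742 147.66026398]
[320.99283498 205.12988745]
```

View pics/w2.png

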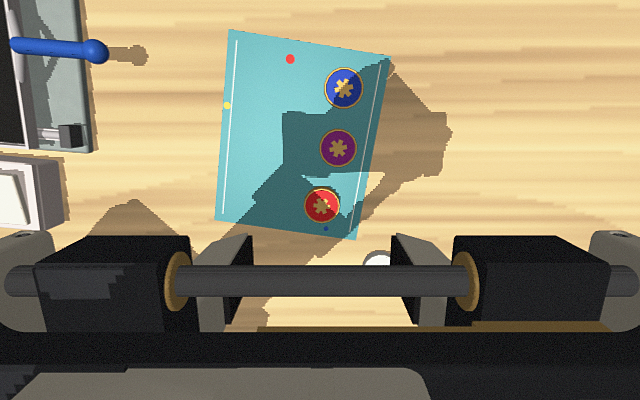

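The wrist view shows blue (344,88), purple (338,148) and red (322,205), which matches the predictions. The white look-alike is at (378,260).

```bash
python3 -c "
from h import *
o=get_obs()
for p in [(344,88),(338.3,148),(322,205)]:print(wcam(p,14,o).round(1))
go(549,-371,5)"
```

```text
[ 546.6 -370.7   14. ]
[ 481.8 -365.3   14. ]
[ 414.3 -346.7   14. ]
pos [ 452.9 -346.1  239.2] rot [-3.14e+00  2.00e-03 -2.00e-03] shift [3.87 1.01 9.36]
```

>>> arm_command:
  gripper: [70, 70, 70, 70, 70]
  dp:
    - [0.8, 0.2, 0.9]
    - [0.8, 0.2, 0.9]
    - [0.8, 0.2, 0.9]
    - [0.8, 0.2, 0.9]
    - [0.6, 0.2, 0.9]
  twist: [0, 0, 0, 0, 0]

```text
time: 16.5
tool_pos: [550.6, -369.1, 128.6]
tcp_rot: [-3.141, -0.001, 0.001]
contact_force: [0.2, 0.8, -0.9]
grip_width: 70.3
finger_force: 0.0
```

>>> arm_command:
  gripper: [70, 70, 70, 70, 70]
  dp:
    - [0, 0, 1]
    - [0, 0, 1]
    - [0, 0, 1]
    - [0, 0, 0.7]
    - [0, 0, 0.3]
  twist: [0, 0, 0, 0, 0]

```text
time: 17.12
tool_pos: [549.3, -369.3, 28.1]
tcp_rot: [-3.141, 0.001, -0.0]
contact_force: [-0.2, 0.3, 0.1]
grip_width: 70.3
finger_force: 0.0
```

```bash
python3 -c "
from h import *
go(548,-370,5.5,0)"
```

```text
pos [ 549.3 -369.3   28.1] rot [-3.141e+00  1.000e-03 -0.000e+00] shift [-0.05  0.03  0.91] twist -0.0
```

>>> arm_command:
  gripper: [70, 70, 0, 0, 0]
  dp:
    - [0, 0, 0.6]
    - [0, 0, 0.3]
    - [0, 0, 0]
    - [0, 0, 0]
    - [0, 0, 0]
  twist: [0, 0, 0, 0, 0]

```text
time: 17.75
tool_pos: [549.7, -370.2, 7.1]
tcp_rot: [3.141, -0.001, -0.001]
contact_force: [0.2, 0.6, -0.4]
grip_width: 44.5
finger_force: 0.0
```

>>> arm_command:
  gripper: [0, 0, 0, 0, 0]
  dp:
    - [0, 0, 0]
    - [0, 0, 0]
    - [0, 0, 0]
    - [0, 0, 0]
    - [0, 0, 0]
  twist: [0, 0, 0, 0, 0]

```text
time: 18.38
tool_pos: [549.7, -370.2, 7.0]
tcp_rot: [3.141, -0.001, -0.001]
contact_force: [0.3, -0.1, 5.5]
grip_width: 43.0
finger_force: 30.0
```

>>> arm_command:
  gripper: [0, 0, 0, 0, 0]
  dp:
    - [0, 0, -0.4]
    - [0, 0, -0.8]
    - [0, 0, -1]
    - [0, 0, -1]
    - [0, 0, -0.8]
  twist: [0, 0, 0, 0, 0]

```text
time: 19.0
tool_pos: [549.7, -370.2, 108.9]
tcp_rot: [3.14, -0.001, -0.001]
contact_force: [0.7, -0.4, -0.4]
grip_width: 43.0
finger_force: 30.0
```

>>> arm_command:
  gripper: [0, 0, 0, 0, 0]
  dp:
    - [0.2, -0.8, 0]
    - [0.2, -0.8, 0]
    - [0.2, -0.8, 0]
    - [0.2, -0.8, 0]
    - [0.2, -0.8, 0]
  twist: [0, 0, 0, 0, 0]

```text
time: 19.62
tool_pos: [574.8, -268.2, 106.1]
tcp_rot: [-3.141, 0.0, -0.0]
contact_force: [0.3, 0.9, -0.8]
grip_width: 42.5
finger_force: 30.0
```

>>> arm_command:
  gripper: [0, 0, 0, 0, 0]
  dp:
    - [0.2, -0.8, 0]
    - [0.2, -0.8, 0]
    - [0.2, -0.8, 0]
    - [0.2, -0.8, 0]
    - [0.2, -0.8, 0]
  twist: [0, 0, 0, 0, 0]

```text
time: 20.25
tool_pos: [599.9, -168.7, 106.5]
tcp_rot: [-3.142, -0.0, -0.001]
contact_force: [0.3, -0.2, -0.8]
grip_width: 42.8
finger_force: 30.0
```

>>> arm_command:
  gripper: [0, 0, 0, 0, 0]
  dp:
    - [0.2, -0.8, 0]
    - [0.2, -0.8, 0]
    - [0.2, -0.8, 0]
    - [0.2, -0.8, 0]
    - [0.2, -0.8, 0]
  twist: [0, 0, 0, 0, 0]

```text
time: 20.88
tool_pos: [625.0, -68.7, 106.5]
tcp_rot: [-3.142, -0.0, -0.001]
contact_force: [-0.1, 1.0, -0.4]
grip_width: 43.0
finger_force: 30.0
```

>>> arm_command:
  gripper: [0, 0, 0, 0, 0]
  dp:
    - [0.2, -0.8, 0]
    - [0.2, -0.8, 0]
    - [0.2, -0.8, 0]
    - [0.2, -0.8, 0]
    - [0.2, -0.8, 0]
  twist: [0, 0, 0, 0, 0]

```text
time: 21.5
tool_pos: [650.1, 31.3, 106.5]
tcp_rot: [-3.142, -0.0, -0.001]
contact_force: [0.5, 0.0, -1.7]
grip_width: 42.8
finger_force: 30.0
```

```bash
python3 -c "
from h import *
o=get_obs();go(650,31,42,0,o);save('w3',capture('wrist'))"
```

```text
pos [650.1  31.3 106.5] rot [-3.142e+00 -0.000e+00 -1.000e-03] shift [-0.    0.01  2.58] twist -0.01
```

View pics/w3.png

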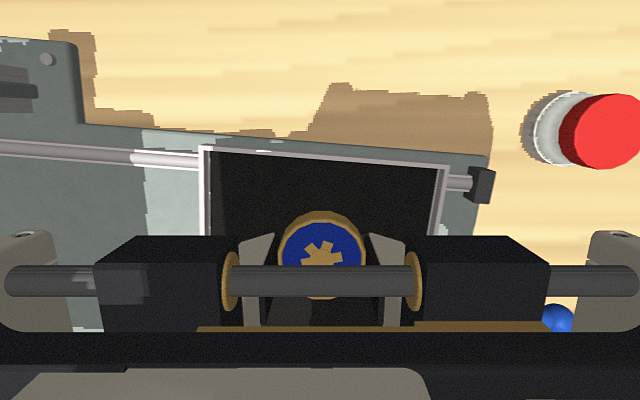

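The blue medal is held level over the tray's far half (320,250), inside the rim. Lowering.

>>> arm_command:
  gripper: [0, 0, 0, 0, 0]
  dp:
    - [0, 0, 0.7]
    - [0, 0, 0.8]
    - [0, 0, 0.6]
    - [0, 0, 0.35]
    - [0, 0, 0.1]
  twist: [0, 0, 0, 0, 0]

```text
time: 22.18
tool_pos: [649.5, 29.6, 42.0]
tcp_rot: [-3.142, 0.001, -0.001]
contact_force: [-0.4, -0.5, -0.9]
grip_width: 42.8
finger_force: 30.0
```

>>> arm_command:
  gripper: [0, 0, 0, 0, 0]
  dp:
    - [0, 0, 0.05]
    - [0, 0, 0]
    - [0, 0, 0]
    - [0, 0, 0]
    - [0, 0, 0]
  twist: [0, 0, 0, 0, 0]

```text
time: 22.8
tool_pos: [649.8, 30.0, 41.6]
tcp_rot: [-3.142, -0.0, -0.001]
contact_force: [0.2, -0.3, -0.9]
grip_width: 42.8
finger_force: 30.0
```

>>> arm_command:
  gripper: [0, 0, 0, 0, 0]
  dp:
    - [0, 0, 0.04]
    - [0, 0, 0]
    - [0, 0, 0]
    - [0, 0, 0]
    - [0, 0, 0]
  twist: [0, 0, 0, 0, 0]

```text
time: 23.42
tool_pos: [649.9, 29.9, 41.0]
tcp_rot: [-3.142, -0.001, -0.001]
contact_force: [-1.8, 0.7, 5.8]
grip_width: 43.2
finger_force: 30.0
```

>>> arm_command:
  gripper: [62, 62, 62, 62, 62]
  dp:
    - [0, 0, 0]
    - [0, 0, 0]
    - [0, 0, 0]
    - [0, 0, -0.4]
    - [0, 0, -0.8]
  twist: [0, 0, 0, 0, 0]

```text
time: 24.05
tool_pos: [649.3, 29.9, 70.5]
tcp_rot: [-3.141, 0.002, -0.001]
contact_force: [-0.0, -0.6, -0.1]
grip_width: 62.0
finger_force: 0.0
```

>>> arm_command:
  gripper: [70, 70, 70, 70, 70]
  dp:
    - [0, 0, -1]
    - [0, 0.8, -0.6]
    - [-0.5, 1, 0]
    - [-0.5, 1, 0]
    - [-0.5, 1, 0]
  twist: [0, 0, 0, 0, 0]

```text
time: 24.68
tool_pos: [611.6, -67.2, 110.7]
tcp_rot: [3.141, -0.0, -0.002]
contact_force: [0.2, 0.0, -0.1]
grip_width: 70.3
finger_force: 0.0
```

>>> arm_command:
  gripper: [70, 70, 70, 70, 70]
  dp:
    - [-0.5, 1, 0]
    - [-0.5, 1, 0]
    - [-0.5, 1, 0]
    - [-0.5, 1, 0]
    - [-0.5, 1, 0]
  twist: [0, 0, 0, 0, 0]

```text
time: 25.3
tool_pos: [548.6, -192.1, 110.7]
tcp_rot: [3.141, -0.0, -0.002]
contact_force: [-0.1, -0.6, -0.6]
grip_width: 69.8
finger_force: 0.0
```

>>> arm_command:
  gripper: [70, 70, 70, 70, 70]
  dp:
    - [-0.5, 1, 0]
    - [-0.5, 1, 0]
    - [-0.5, 1, 0]
    - [-0.5, 1, 0]
    - [-0.5, 1, 0]
  twist: [0, 0, 0, 0, 0]

```text
time: 25.92
tool_pos: [485.7, -316.9, 110.7]
tcp_rot: [3.141, 0.0, -0.002]
contact_force: [-0.3, 0.3, 0.3]
grip_width: 70.1
finger_force: 0.0
```

```bash
python3 -c "
from h import *
o=get_obs();go(483,-365,7,0,o);save('w4',capture('wrist'))
print(wproj((483,-365,14),o))
im=capture('top');save('top2',cv2.resize(im[120:290,240:480],None,fx=3,fy=3,interpolation=cv2.INTER_CUBIC))"
```

```text
pos [ 485.7 -316.9  110.7] rot [ 3.141e+00  0.000e+00 -2.000e-03] shift [-0.11  1.92  4.15] twist -0.02
[381.69989925 205.77266714]
```

View pics/top2.png

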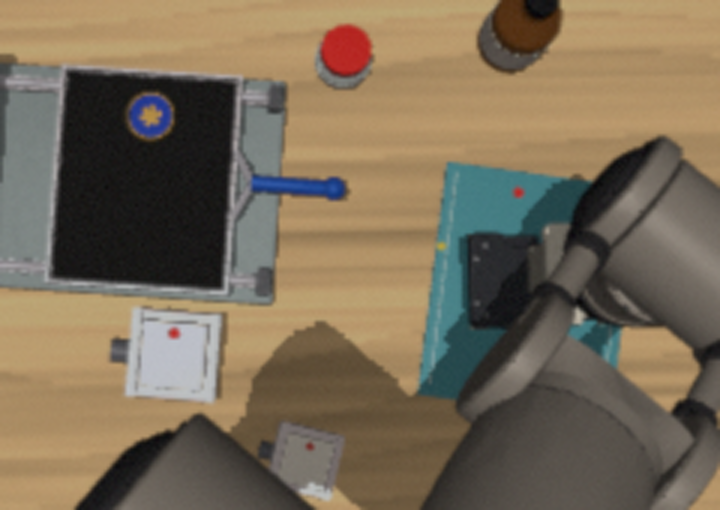

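Blue stands in the tray at (150,116). I'll locate purple numerically in the wrist picture.

```bash
cat >> h.py <<'E'
HUE=dict(red=[(0,8),(172,180)],blue=[(110,128)],purple=[(138,165)])
def find(im,n,z=14,o=None,top=False):
    h=cv2.cvtColor(im,cv2.COLOR_RGB2HSV);m=np.zeros(h.shape[:2],np.uint8)
    for a,b in HUE[n]: m|=cv2.inRange(h,(a,110,60),(b,255,255))
    k,l,s,c=cv2.connectedComponentsWithStats(m)
    for i in np.argsort(-s[1:,4])[:2]+1:
        x,y,w,hh,A=s[i];u=(x+w/2-.5,y+hh/2-.5)
        print(n,s[i],(ray(get_calibration('top'),u,z) if top else wcam(u,z,o)).round(1)[:2])
E
python3 -c "
from h import *
o=get_obs();im=cv2.imread('pics/w4.png')[:,:,::-1].copy()
for n in('purple','red'):find(im,n,14,o)"
```

```text
purple [ 359  182   48   47 1361] [ 483. -367.]
red [340 297  34   7 176] [ 398.3 -348.4]
red [308  70  13  14 136] [ 579.  -313.7]
```

>>> arm_command:
  gripper: [70, 70, 70, 70, 70]
  dp:
    - [-0.1, 1, 0]
    - [0, 0.95, 0]
    - [0, 0, 1]
    - [0, 0, 1]
    - [0, 0, 1]
  twist: [0, 0, 0, 0, 0]

```text
time: 26.65
tool_pos: [484.6, -364.7, 34.7]
tcp_rot: [3.141, -0.0, -0.001]
contact_force: [-0.5, -0.3, -0.6]
grip_width: 69.9
finger_force: 0.0
```

>>> arm_command:
  gripper: [70, 70, 70, 0, 0]
  dp:
    - [0, 0, 0.6]
    - [0, 0, 0.4]
    - [0, 0, 0.15]
    - [0, 0, 0]
    - [0, 0, 0]
  twist: [0, 0, 0, 0, 0]

```text
time: 27.28
tool_pos: [484.8, -364.0, 7.4]
tcp_rot: [3.141, -0.001, -0.001]
contact_force: [-0.1, -0.2, 0.0]
grip_width: 54.5
finger_force: 0.0
```

>>> arm_command:
  gripper: [0, 0, 0, 0, 0]
  dp:
    - [0, 0, 0]
    - [0, 0, 0]
    - [0, 0, 0]
    - [0, 0, 0]
    - [0, 0, 0]
  twist: [0, 0, 0, 0, 0]

```text
time: 27.9
tool_pos: [484.7, -363.9, 7.2]
tcp_rot: [3.141, -0.001, -0.001]
contact_force: [-0.1, 0.2, 5.1]
grip_width: 43.0
finger_force: 30.0
```

>>> arm_command:
  gripper: [0, 0, 0, 0, 0]
  dp:
    - [0, 0, -0.4]
    - [0, 0, -0.8]
    - [0, 0, -1]
    - [0, 0, -1]
    - [0, 0, -0.8]
  twist: [0, 0, 0, 0, 0]

```text
time: 28.52
tool_pos: [484.4, -363.6, 107.9]
tcp_rot: [-3.142, -0.0, -0.001]
contact_force: [-0.2, -0.4, -1.5]
grip_width: 43.2
finger_force: 30.0
```

>>> arm_command:
  gripper: [0, 0, 0, 0, 0]
  dp:
    - [0.2, -0.6, 0]
    - [0.3, -0.9, 0]
    - [0.3, -1, 0]
    - [0.3, -1, 0]
    - [0.3, -1, 0]
  twist: [0, 0, 0, 0, 0]

```text
time: 29.15
tool_pos: [519.3, -248.1, 105.3]
tcp_rot: [-3.14, 0.002, 0.0]
contact_force: [0.2, -0.2, -1.2]
grip_width: 43.0
finger_force: 30.0
```

>>> arm_command:
  gripper: [0, 0, 0, 0, 0]
  dp:
    - [0.3, -1, 0]
    - [0.3, -1, 0]
    - [0.3, -1, 0]
    - [0.3, -1, 0]
    - [0.3, -1, 0]
  twist: [0, 0, 0, 0, 0]

```text
time: 29.78
tool_pos: [556.4, -123.2, 105.3]
tcp_rot: [-3.14, 0.003, 0.0]
contact_force: [-0.2, -0.3, -0.3]
grip_width: 42.8
finger_force: 30.0
```

>>> arm_command:
  gripper: [0, 0, 0, 0, 0]
  dp:
    - [0.3, -1, 0]
    - [0.3, -1, 0]
    - [0.3, -1, 0]
    - [0.3, -1, 0]
    - [0.2, -0.8, 0]
  twist: [0, 0, 0, 0, 0]

```text
time: 30.4
tool_pos: [591.4, -3.6, 105.5]
tcp_rot: [-3.141, 0.002, 0.001]
contact_force: [-0.0, 0.3, -1.6]
grip_width: 42.7
finger_force: 30.0
```

```bash
python3 -c "
from h import *
o=get_obs();go(592,35,42,0,o)"
```

```text
pos [591.4  -3.6 105.5] rot [-3.141e+00  2.000e-03  1.000e-03] shift [ 0.03 -1.54  2.54] twist 0.01
```

>>> arm_command:
  gripper: [0, 0, 0, 0, 0]
  dp:
    - [0, -0.8, 0]
    - [0, -0.7, 0]
    - [0, 0, 0.6]
    - [0, 0, 0.8]
    - [0, 0, 0.6]
  twist: [0, 0, 0, 0, 0]

```text
time: 31.02
tool_pos: [591.5, 30.6, 55.0]
tcp_rot: [3.142, 0.002, -0.002]
contact_force: [-0.0, -1.1, -0.7]
grip_width: 43.1
finger_force: 30.0
```

>>> arm_command:
  gripper: [0, 0, 0, 0, 0]
  dp:
    - [0, 0, 0.4]
    - [0, 0, 0.1]
    - [0, 0, 0.05]
    - [0, 0, 0]
    - [0, 0, 0]
  twist: [0, 0, 0, 0, 0]

```text
time: 31.65
tool_pos: [592.6, 31.2, 43.5]
tcp_rot: [-3.142, -0.001, -0.001]
contact_force: [-0.5, -0.1, -1.2]
grip_width: 42.8
finger_force: 30.0
```

>>> arm_command:
  gripper: [0, 0, 0, 0, 0]
  dp:
    - [0, 0, 0.03]
    - [0, 0, 0]
    - [0, 0, 0]
    - [0, 0, 0]
    - [0, 0, 0]
  twist: [0, 0, 0, 0, 0]

```text
time: 32.28
tool_pos: [592.3, 31.2, 42.2]
tcp_rot: [-3.142, -0.0, -0.001]
contact_force: [0.3, -0.3, -0.1]
grip_width: 42.6
finger_force: 30.0
```

>>> arm_command:
  gripper: [0, 0, 0, 0, 0]
  dp:
    - [0, 0, 0.04]
    - [0, 0, 0.02]
    - [0, 0, 0]
    - [0, 0, 0]
    - [0, 0, 0]
  twist: [0, 0, 0, 0, 0]

```text
time: 32.9
tool_pos: [592.4, 31.2, 41.2]
tcp_rot: [-3.142, -0.0, -0.001]
contact_force: [-2.4, 0.1, 5.5]
grip_width: 42.8
finger_force: 30.0
```

>>> arm_command:
  gripper: [62, 62, 62, 62, 62]
  dp:
    - [0, 0, 0]
    - [0, 0, 0]
    - [0, 0, 0]
    - [0, 0, -0.4]
    - [0, 0, -0.8]
  twist: [0, 0, 0, 0, 0]

```text
time: 33.52
tool_pos: [591.8, 31.2, 70.8]
tcp_rot: [-3.141, 0.002, -0.001]
contact_force: [0.5, -0.1, 0.7]
grip_width: 61.8
finger_force: 0.0
```

>>> arm_command:
  gripper: [70, 70, 70, 70, 70]
  dp:
    - [0, 0, -1]
    - [0, 0.8, -0.6]
    - [-0.6, 1, 0]
    - [-0.6, 1, 0]
    - [-0.6, 1, 0]
  twist: [0, 0, 0, 0, 0]

```text
time: 34.15
tool_pos: [546.5, -65.8, 110.9]
tcp_rot: [3.141, -0.0, -0.001]
contact_force: [0.6, -0.5, 0.7]
grip_width: 70.5
finger_force: 0.0
```

>>> arm_command:
  gripper: [70, 70, 70, 70, 70]
  dp:
    - [-0.6, 1, 0]
    - [-0.6, 1, 0]
    - [-0.6, 1, 0]
    - [-0.6, 1, 0]
    - [-0.6, 1, 0]
  twist: [0, 0, 0, 0, 0]

```text
time: 34.78
tool_pos: [471.1, -190.6, 110.9]
tcp_rot: [3.141, -0.0, -0.002]
contact_force: [-0.2, 0.1, -0.6]
grip_width: 70.3
finger_force: 0.0
```

>>> arm_command:
  gripper: [70, 70, 70, 70, 70]
  dp:
    - [-0.6, 1, 0]
    - [-0.6, 1, 0]
    - [-0.6, 1, 0]
    - [-0.4, 1, 0]
    - [0, 0.5, 0]
  twist: [0, 0, 0, 0, 0]

```text
time: 35.4
tool_pos: [415.9, -303.0, 110.9]
tcp_rot: [3.141, -0.0, -0.003]
contact_force: [-0.2, 0.5, 0.1]
grip_width: 70.1
finger_force: 0.0
```

```bash
python3 -c "
from h import *
o=get_obs();go(415,-346,7.2,0,o);im=capture('wrist');save('w5',im)
find(im,'red',14,o)
im=capture('top');save('top3',im)
for n in('purple','blue'):find(im,n,50,top=1)"
```

```text
pos [ 415.9 -303.   110.9] rot [ 3.141e+00 -0.000e+00 -3.000e-03] shift [-0.03  1.72  4.15] twist -0.04
red [ 352  179   49   48 1438] [ 415.7 -346.6]
purple [283 173  14  13 106] [591.9  31. ]
blue [324 179  31   7 153] [ 582.  -102.8]
blue [283 152  14  13  97] [649.5  30.6]
```

>>> arm_command:
  gripper: [70, 70, 70, 70, 70]
  dp:
    - [0, 1, 0]
    - [0, 0.75, 0]
    - [0, 0, 1]
    - [0, 0, 1]
    - [0, 0, 1]
  twist: [0, 0, 0, 0, 0]

```text
time: 36.12
tool_pos: [417.2, -344.7, 34.9]
tcp_rot: [-3.141, -0.0, -0.001]
contact_force: [0.1, -0.6, 0.3]
grip_width: 69.8
finger_force: 0.0
```

>>> arm_command:
  gripper: [70, 70, 70, 0, 0]
  dp:
    - [0, 0, 0.6]
    - [0, 0, 0.4]
    - [0, 0, 0.15]
    - [0, 0, 0]
    - [0, 0, 0]
  twist: [0, 0, 0, 0, 0]

```text
time: 36.75
tool_pos: [417.3, -345.2, 7.6]
tcp_rot: [3.141, -0.001, -0.001]
contact_force: [0.1, 0.7, -0.5]
grip_width: 54.6
finger_force: 0.0
```

>>> arm_command:
  gripper: [0, 0, 0, 0, 0]
  dp:
    - [0, 0, 0]
    - [0, 0, 0]
    - [0, 0, 0]
    - [0, 0, 0]
    - [0, 0, 0]
  twist: [0, 0, 0, 0, 0]

```text
time: 37.38
tool_pos: [417.1, -345.1, 7.4]
tcp_rot: [3.141, -0.001, -0.001]
contact_force: [-1.0, -0.1, 6.2]
grip_width: 42.9
finger_force: 30.0
```

>>> arm_command:
  gripper: [0, 0, 0, 0, 0]
  dp:
    - [0, 0, -0.4]
    - [0, 0, -0.8]
    - [0, 0, -1]
    - [0, 0, -1]
    - [0, 0, -0.8]
  twist: [0, 0, 0, 0, 0]

```text
time: 38.0
tool_pos: [416.9, -344.8, 108.2]
tcp_rot: [3.142, -0.0, -0.001]
contact_force: [-0.2, 0.1, -0.9]
grip_width: 43.3
finger_force: 30.0
```

>>> arm_command:
  gripper: [0, 0, 0, 0, 0]
  dp:
    - [0.2, -0.6, 0]
    - [0.3, -0.9, 0]
    - [0.3, -1, 0]
    - [0.3, -1, 0]
    - [0.3, -1, 0]
  twist: [0, 0, 0, 0, 0]

```text
time: 38.62
tool_pos: [451.6, -230.0, 105.8]
tcp_rot: [-3.14, 0.002, -0.001]
contact_force: [0.4, -0.1, -0.9]
grip_width: 43.0
finger_force: 30.0
```

>>> arm_command:
  gripper: [0, 0, 0, 0, 0]
  dp:
    - [0.3, -1, 0]
    - [0.3, -1, 0]
    - [0.3, -1, 0]
    - [0.3, -1, 0]
    - [0.3, -1, 0]
  twist: [0, 0, 0, 0, 0]

```text
time: 39.25
tool_pos: [488.8, -105.2, 105.8]
tcp_rot: [-3.14, 0.002, -0.0]
contact_force: [0.1, -0.6, -1.6]
grip_width: 43.2
finger_force: 30.0
```

>>> arm_command:
  gripper: [0, 0, 0, 0, 0]
  dp:
    - [0.4, -1, 0]
    - [0.4, -1, 0]
    - [0.4, -1, 0]
    - [0.3, -1, 0]
    - [0.2, -0.8, 0]
  twist: [0, 0, 0, 0, 0]

```text
time: 39.88
tool_pos: [531.2, 14.7, 105.7]
tcp_rot: [-3.141, 0.003, 0.0]
contact_force: [-0.4, -0.4, -0.7]
grip_width: 42.5
finger_force: 30.0
```

```bash
python3 -c "
from h import *
o=get_obs();go(535,36,41.4,0,o)"
```

```text
pos [531.2  14.7 105.7] rot [-3.141e+00  3.000e-03  0.000e+00] shift [ 0.16 -0.85  2.57] twist 0.0
```

>>> arm_command:
  gripper: [0, 0, 0, 0, 0]
  dp:
    - [0.1, -0.4, 0]
    - [0.05, -0.4, 0]
    - [0, 0, 0.6]
    - [0, 0, 0.8]
    - [0, 0, 0.6]
  twist: [0, 0, 0, 0, 0]

```text
time: 40.5
tool_pos: [535.2, 32.0, 55.3]
tcp_rot: [-3.142, 0.002, -0.002]
contact_force: [0.1, 0.1, -1.3]
grip_width: 43.3
finger_force: 30.0
```

>>> arm_command:
  gripper: [0, 0, 0, 0, 0]
  dp:
    - [0, 0, 0.4]
    - [0, 0, 0.1]
    - [0, 0, 0.06]
    - [0, 0, 0]
    - [0, 0, 0]
  twist: [0, 0, 0, 0, 0]

```text
time: 41.12
tool_pos: [536.3, 32.6, 43.4]
tcp_rot: [-3.142, -0.001, -0.001]
contact_force: [-0.6, 0.7, -1.3]
grip_width: 42.6
finger_force: 30.0
```

>>> arm_command:
  gripper: [0, 0, 0, 0, 0]
  dp:
    - [0, 0, 0.03]
    - [0, 0, 0.02]
    - [0, 0, 0]
    - [0, 0, 0]
    - [0, 0, 0]
  twist: [0, 0, 0, 0, 0]

```text
time: 41.75
tool_pos: [536.1, 32.5, 41.7]
tcp_rot: [-3.142, -0.0, -0.001]
contact_force: [0.1, -0.4, -1.0]
grip_width: 42.8
finger_force: 30.0
```

>>> arm_command:
  gripper: [0, 0, 0, 0, 0]
  dp:
    - [0, 0, 0.03]
    - [0, 0, 0]
    - [0, 0, 0]
    - [0, 0, 0]
    - [0, 0, 0]
  twist: [0, 0, 0, 0, 0]

```text
time: 42.38
tool_pos: [536.1, 32.6, 41.4]
tcp_rot: [-3.142, -0.0, -0.001]
contact_force: [-3.0, -0.9, 5.5]
grip_width: 42.4
finger_force: 30.0
```

>>> arm_command:
  gripper: [62, 62, 62, 62, 62]
  dp:
    - [0, 0, 0]
    - [0, 0, 0]
    - [0, 0, 0]
    - [0, 0, -0.4]
    - [0, 0, -0.8]
  twist: [0, 0, 0, 0, 0]

```text
time: 43.0
tool_pos: [535.6, 32.5, 71.1]
tcp_rot: [-3.141, 0.002, -0.001]
contact_force: [0.2, 0.9, -0.4]
grip_width: 62.3
finger_force: 0.0
```

>>> arm_command:
  gripper: [62, 62, 62, 62, 62]
  dp:
    - [0, 0, -1]
    - [0, 0, -1]
    - [0, 0, -1]
    - [0, 0, 0]
    - [0, 0, 0]
  twist: [0, 0, -1, -1, -1]

```text
time: 43.62
tool_pos: [536.3, 32.5, 147.2]
tcp_rot: [3.141, -0.002, 0.264]
contact_force: [0.5, 0.3, -0.7]
grip_width: 62.1
finger_force: 0.0
```

>>> arm_command:
  gripper: [0, 0, 0, 0, 0]
  dp:
    - [0, 0, 0]
    - [0, 0, 0]
    - [0, 0, 0]
    - [0, 0, 0]
    - [0, 0, 0]
  twist: [-1, -1, -1, -1, -1]

```text
time: 44.25
tool_pos: [536.1, 32.5, 146.7]
tcp_rot: [3.141, -0.001, 0.7]
contact_force: [0.9, 0.5, -0.6]
grip_width: 16.7
finger_force: 0.0
```

>>> arm_command:
  gripper: [0, 0, 0, 0, 0]
  dp:
    - [0, 0, 0]
    - [0, 0, 0]
    - [0, 0, 0]
    - [0, 0, 0]
    - [0, 0, 0]
  twist: [-1, -1, -1, -1, -1]

```text
time: 44.88
tool_pos: [536.1, 32.5, 146.7]
tcp_rot: [3.141, -0.0, 1.136]
contact_force: [1.0, -0.1, 0.6]
grip_width: 0.6
finger_force: 0.0
```

>>> arm_command:
  gripper: [0, 0, 0, 0, 0]
  dp:
    - [0, 0, 0]
    - [0, 0, 0]
    - [0, 0, 0]
    - [0, 0, 0]
    - [0, 0, 0]
  twist: [-1, -1, -1, -1, -0.1]

```text
time: 45.5
tool_pos: [536.1, 32.5, 146.6]
tcp_rot: [3.141, -0.0, 1.491]
contact_force: [0.1, -1.1, -0.1]
grip_width: 0.7
finger_force: 0.0
```

```bash
python3 -c "
from h import *
o=get_obs();go(575,-195,48,np.radians(85.5),o)"
```

```text
pos [536.1  32.5 146.6] rot [ 3.141 -0.     1.491] shift [-8.95  2.27  3.94] twist -0.01
```

>>> arm_command:
  gripper: [0, 0, 0, 0, 0]
  dp:
    - [-0.9, 0.23, 0]
    - [-0.9, 0.23, 0]
    - [-0.9, 0.23, 0]
    - [-0.9, 0.23, 0]
    - [-0.9, 0.23, 0]
  twist: [0, 0, 0, 0, 0]

```text
time: 46.12
tool_pos: [555.9, -82.7, 146.3]
tcp_rot: [3.141, -0.0, 1.49]
contact_force: [0.5, 0.8, -0.2]
grip_width: 0.4
finger_force: 0.0
```

>>> arm_command:
  gripper: [0, 0, 0, 0, 0]
  dp:
    - [-0.9, 0.23, 0]
    - [-0.9, 0.23, 0]
    - [-0.9, 0.23, 0]
    - [-0.9, 0.23, 0]
    - [-0.9, 0.23, 0]
  twist: [0, 0, 0, 0, 0]

```text
time: 46.75
tool_pos: [575.7, -197.9, 145.9]
tcp_rot: [3.142, -0.0, 1.491]
contact_force: [0.6, -0.1, 0.3]
grip_width: 0.4
finger_force: 0.0
```

```bash
python3 -c "
from h import *
o=get_obs();go(575,-195,48,np.radians(85.5),o)
im=capture('wrist');save('w6',im);print(wproj((579,-135.5,60),o))"
```

```text
pos [ 575.7 -197.9  145.9] rot [ 3.142 -0.     1.491] shift [ 0.11 -0.04  3.92] twist -0.01
[319.27989207 121.91111333]
```

View pics/w6.png

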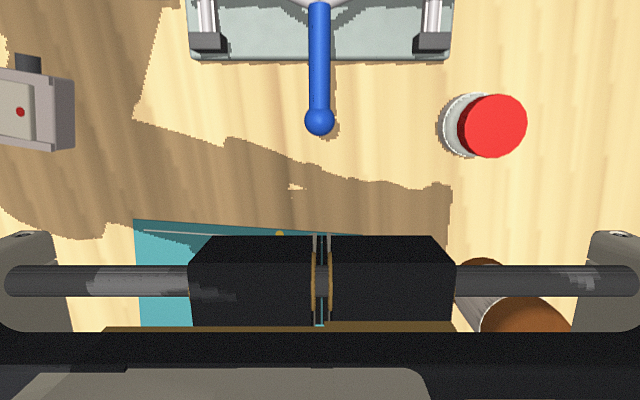

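The ball is at (319,120), straight ahead of the closed fingers. Jar (490,125) and bottle are clear of the path. Lowering and pushing.

>>> arm_command:
  gripper: [0, 0, 0, 0, 0]
  dp:
    - [0, 0, 1]
    - [0, 0, 1]
    - [0, 0, 1]
    - [0, 0, 0.6]
    - [0, 0, 0.3]
  twist: [0, 0, 0, 0, 0]

```text
time: 47.42
tool_pos: [575.4, -196.4, 47.8]
tcp_rot: [-3.141, -0.0, 1.491]
contact_force: [-0.9, 0.5, 0.9]
grip_width: 0.5
finger_force: 0.0
```

>>> arm_command:
  gripper: [0, 0, 0, 0, 0]
  dp:
    - [0.4, 0, 0]
    - [0.4, 0, 0]
    - [0.3, 0, 0]
    - [0.2, 0, 0]
    - [0.1, 0, 0]
  twist: [0, 0, 0, 0, 0]

```text
time: 48.05
tool_pos: [578.4, -161.0, 48.7]
tcp_rot: [3.141, 0.0, 1.492]
contact_force: [-0.1, -0.1, 0.3]
grip_width: 0.5
finger_force: 0.0
```

>>> arm_command:
  gripper: [0, 0, 0, 0, 0]
  dp:
    - [0.1, 0, 0]
    - [0.1, 0, 0]
    - [0.1, 0, 0]
    - [0.1, 0, 0]
    - [0.1, 0, 0]
  twist: [0, 0, 0, 0, 0]

```text
time: 48.68
tool_pos: [579.3, -149.2, 48.5]
tcp_rot: [3.141, 0.0, 1.491]
contact_force: [-1.2, -3.7, -0.1]
grip_width: 0.4
finger_force: 1.6
```

>>> arm_command:
  gripper: [0, 0, 0, 0, 0]
  dp:
    - [0.15, 0, 0]
    - [0.2, 0, 0]
    - [0.25, 0, 0]
    - [0.3, 0, 0]
    - [0.35, 0, 0]
  twist: [0, 0, 0, 0, 0]

```text
time: 49.3
tool_pos: [581.8, -117.3, 48.5]
tcp_rot: [3.142, -0.0, 1.491]
contact_force: [0.7, -2.4, -0.6]
grip_width: 0.4
finger_force: 1.8
```

>>> arm_command:
  gripper: [0, 0, 0, 0, 0]
  dp:
    - [0.4, 0, 0]
    - [0.4, 0, 0]
    - [0.4, 0, 0]
    - [0.4, 0, 0]
    - [0.4, 0, 0]
  twist: [0, 0, 0, 0, 0]

```text
time: 49.92
tool_pos: [585.8, -67.3, 48.5]
tcp_rot: [3.142, -0.0, 1.491]
contact_force: [0.2, -3.4, -0.1]
grip_width: 0.2
finger_force: 1.8
```

>>> arm_command:
  gripper: [0, 0, 0, 0, 0]
  dp:
    - [0.4, 0, 0]
    - [0.4, 0, 0]
    - [0.4, 0, 0]
    - [0.4, 0, 0]
    - [0.4, 0, 0]
  twist: [0, 0, 0, 0, 0]

```text
time: 50.55
tool_pos: [589.7, -17.5, 48.5]
tcp_rot: [3.142, -0.0, 1.491]
contact_force: [1.3, -4.2, 0.2]
grip_width: 0.3
finger_force: 1.8
```

>>> arm_command:
  gripper: [0, 0, 0, 0, 0]
  dp:
    - [0.4, 0, 0]
    - [0.4, 0, 0]
    - [0.4, 0, 0]
    - [0.35, 0, 0]
    - [0.35, 0, 0]
  twist: [0, 0, 0, 0, 0]

```text
time: 51.18
tool_pos: [593.5, 29.8, 48.5]
tcp_rot: [3.142, -0.0, 1.491]
contact_force: [0.0, -4.0, 0.5]
grip_width: 0.3
finger_force: 1.7
```

```bash
python3 -c "
from h import *
o=get_obs();go(597,83,48,np.radians(85.5),o);save('w7',capture('wrist'));im=capture('top')
save('top4',cv2.resize(im[100:290,160:400],None,fx=3,fy=3,interpolation=cv2.INTER_CUBIC))"
```

```text
pos [593.5  29.8  48.5] rot [ 3.142 -0.     1.491] shift [ 2.13 -0.03  0.02] twist -0.01
```

View pics/top4.png

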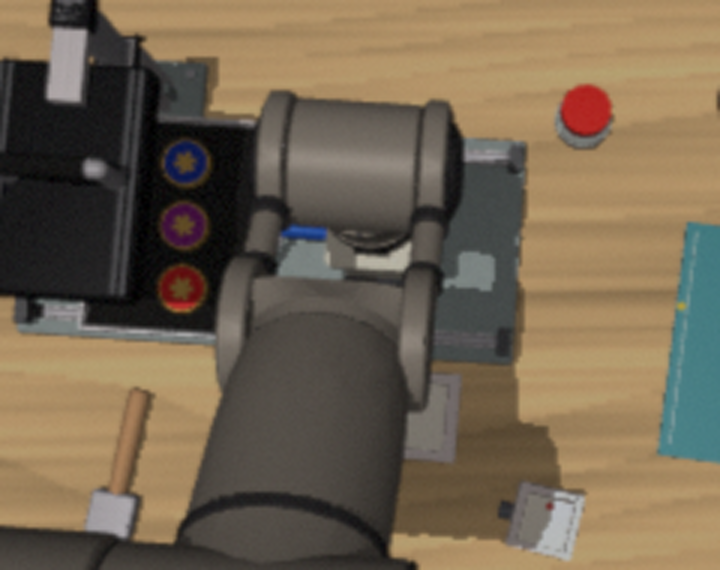

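The three medals ride level in a row at (185,163), (184,226), (182,288). The arm is still well short of the lamp. I'll go on to the stop.

>>> arm_command:
  gripper: [0, 0, 0, 0, 0]
  dp:
    - [0.3, 0, 0]
    - [0.3, 0, 0]
    - [0.25, 0, 0]
    - [0.2, 0, 0]
    - [0.15, 0, 0]
  twist: [0, 0, 0, 0, 0]

```text
time: 51.9
tool_pos: [595.7, 59.5, 48.4]
tcp_rot: [-3.141, -0.0, 1.492]
contact_force: [-1.2, -3.6, 0.7]
grip_width: 0.4
finger_force: 1.7
```

>>> arm_command:
  gripper: [0, 0, 0, 0, 0]
  dp:
    - [0.12, 0, 0]
    - [0.12, 0, 0]
    - [0.12, 0, 0]
    - [0.12, 0, 0]
    - [0.12, 0, 0]
  twist: [0, 0, 0, 0, 0]

```text
time: 52.52
tool_pos: [596.6, 71.5, 48.4]
tcp_rot: [-3.141, 0.005, 1.492]
contact_force: [-3.2, -21.3, 1.9]
grip_width: 0.6
finger_force: 10.7
```

Force rose to 21 N at y≈71, and the tray centre is now at about y=262, which is the lamp centre. So it is home. Backing off.

>>> arm_command:
  gripper: [0, 0, 0, 0, 0]
  dp:
    - [-0.2, 0, 0]
    - [-0.5, 0, 0]
    - [-0.8, 0, 0]
    - [-0.8, 0, 0]
    - [-0.8, 0, -1]
  twist: [0, 0, 0, 0, 0]

```text
time: 53.15
tool_pos: [589.3, -4.8, 72.0]
tcp_rot: [-3.137, -0.0, 1.491]
contact_force: [0.1, 0.0, -0.3]
grip_width: 0.5
finger_force: 0.0
```

>>> arm_command:
  gripper: [0, 0, 0, 0, 0]
  dp:
    - [-0.5, -0.5, -1]
    - [0, -1, -1]
    - [0, -1, -1]
    - [0, -1, 0]
    - [0, -1, 0]
  twist: [0, 0, 0, 0, 0]

```text
time: 53.78
tool_pos: [477.0, -7.7, 149.0]
tcp_rot: [3.14, -0.0, 1.49]
contact_force: [-0.2, -0.3, -0.7]
grip_width: 0.6
finger_force: 0.0
```

>>> arm_command:
  gripper: [0, 0, 0, 0, 0]
  dp:
    - [0, 0, 0]
    - [0, 0, 0]
    - [0, 0, 0]
    - [0, 0, 0]
    - [0, 0, 0]
  twist: [1, 1, 1, 1, 1]

```text
time: 54.4
tool_pos: [477.6, -7.7, 148.6]
tcp_rot: [3.141, -0.0, 1.051]
contact_force: [0.3, 0.1, 0.0]
grip_width: 0.5
finger_force: 0.0
```

>>> arm_command:
  gripper: [0, 0, 0, 0, 0]
  dp:
    - [0, 0, 0]
    - [0, 0, 0]
    - [0, 0, 0]
    - [0, 0, 0]
    - [0, 0, 0]
  twist: [1, 1, 1, 1, 1]

```text
time: 55.02
tool_pos: [477.6, -7.7, 148.6]
tcp_rot: [3.141, -0.0, 0.615]
contact_force: [0.4, 0.5, 1.1]
grip_width: 0.5
finger_force: 0.0
```

>>> arm_command:
  gripper: [0, 0, 0, 0, 0]
  dp:
    - [0, 0, 0]
    - [0, 0, 0]
    - [0, 0, 0]
    - [0, 0, 0]
    - [0, 0, 0]
  twist: [1, 1, 1, 1, 1]

```text
time: 55.65
tool_pos: [477.6, -7.7, 148.6]
tcp_rot: [-3.142, -0.0, 0.178]
contact_force: [0.2, -0.2, 0.9]
grip_width: 0.5
finger_force: 0.0
```

>>> arm_command:
  gripper: [0, 0, 0, 0, 0]
  dp:
    - [0, 0, 0]
    - [0, 0, 0]
    - [0, 0, 0]
    - [0, 0, 0]
    - [0, 0, 0]
  twist: [1, 1, 0.9, 0, 0]

```text
time: 56.28
tool_pos: [477.7, -7.2, 148.5]
tcp_rot: [-3.141, -0.0, -0.07]
contact_force: [-0.3, -0.1, 0.9]
grip_width: 0.3
finger_force: 0.0
```

```bash
python3 -c "
from h import *
o=get_obs();go(456,10,60,np.radians(-4),o);save('w8',capture('wrist'));print(wproj((452,10,51),o))"
```

```text
pos [477.7  -7.2 148.5] rot [-3.141 -0.    -0.07 ] shift [-0.91 -0.63  3.54] twist -0.0
[302.16249233 234.05835677]
```

View pics/w8.png

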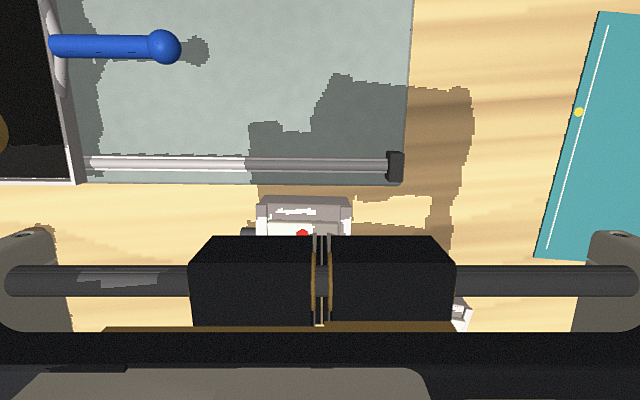

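The dot is at (302,234), exactly as predicted. Moving over it and pressing.

>>> arm_command:
  gripper: [0, 0, 0, 0, 0]
  dp:
    - [-0.5, -0.35, 0]
    - [-0.4, -0.3, 0]
    - [0, 0, 1]
    - [0, 0, 1]
    - [0, 0, 1]
  twist: [0, 0, 0, 0, 0]

```text
time: 56.95
tool_pos: [455.8, 11.8, 73.0]
tcp_rot: [-3.142, -0.0, -0.07]
contact_force: [-0.0, 0.4, -0.8]
grip_width: 0.6
finger_force: 0.0
```

>>> arm_command:
  gripper: [0, 0, 0, 0, 0]
  dp:
    - [0, 0, 0.4]
    - [0, 0, 0.1]
    - [0, 0, 0.1]
    - [0, 0, 0.1]
    - [0, 0, 0.1]
  twist: [0, 0, 0, 0, 0]

```text
time: 57.58
tool_pos: [456.7, 11.0, 53.7]
tcp_rot: [-3.142, -0.001, -0.071]
contact_force: [-0.5, -0.3, -0.9]
grip_width: 0.5
finger_force: 0.0
```

>>> arm_command:
  gripper: [0, 0, 0, 0, 0]
  dp:
    - [0, 0, 0.08]
    - [0, 0, 0.06]
    - [0, 0, 0]
    - [0, 0, 0]
    - [0, 0, 0]
  twist: [0, 0, 0, 0, 0]

```text
time: 58.2
tool_pos: [456.7, 11.0, 50.1]
tcp_rot: [-3.142, -0.001, -0.071]
contact_force: [2.0, 0.0, 2.7]
grip_width: 0.5
finger_force: 1.2
```

>>> arm_command:
  gripper: [0, 0, 0, 0, 0]
  dp:
    - [0, 0, 0.06]
    - [0, 0, 0.06]
    - [0, 0, 0.06]
    - [0, 0, 0.06]
    - [0, 0, 0]
  twist: [0, 0, 0, 0, 0]

```text
time: 58.82
tool_pos: [457.1, 11.0, 45.0]
tcp_rot: [3.141, -0.002, -0.071]
contact_force: [0.6, -0.2, 15.9]
grip_width: 0.4
finger_force: 7.6
```

>>> arm_command:
  gripper: [0, 0, 0, 0, 0]
  dp:
    - [0, 0, 0.06]
    - [0, 0, 0]
    - [0, 0, 0]
    - [0, 0, 0]
    - [0, 0, 0]
  twist: [0, 0, 0, 0, 0]

```text
time: 59.45
tool_pos: [457.2, 11.0, 44.6]
tcp_rot: [3.141, -0.003, -0.07]
contact_force: [-3.4, 0.2, 28.6]
grip_width: 0.3
finger_force: 13.7
```

>>> arm_command:
  gripper: [0, 0, 0, 0, 0]
  dp:
    - [0, 0, -0.4]
    - [0, 0, -1]
    - [0, 0, -1]
    - [0, 0, -1]
    - [0, 0, -1]
  twist: [0, 0, 0, 0, 0]

```text
time: 60.08
tool_pos: [455.1, 11.3, 152.5]
tcp_rot: [-3.141, 0.003, -0.071]
contact_force: [0.3, -0.6, -1.5]
grip_width: 0.1
finger_force: 0.0
```

>>> arm_command:
  gripper: [0, 0, 0, 0, 0]
  dp:
    - [0, 1, -1]
    - [0, 1, -1]
    - [0, 1, 0]
    - [0, 1, 0]
    - [0, 1, 0]
  twist: [0, 0, 0, 0, 0]

```text
time: 60.7
tool_pos: [446.4, -113.9, 201.7]
tcp_rot: [-3.14, 0.003, -0.071]
contact_force: [1.0, 0.7, -0.3]
grip_width: 0.4
finger_force: 0.0
```

>>> arm_command:
  gripper: [0, 0, 0, 0, 0]
  dp:
    - [0, 1, 0]
    - [0, 1, 0]
    - [0, 1, 0]
    - [0, 1, 0]
    - [0, 1, 0]
  twist: [0, 0, 0, 0, 0]

```text
time: 61.32
tool_pos: [437.7, -238.4, 201.5]
tcp_rot: [-3.14, 0.003, -0.071]
contact_force: [0.1, -0.1, 0.4]
grip_width: 0.8
finger_force: 0.0
```

```bash
python3 -c "
from h import *
a=capture('top')[100:270,160:360];b=capture('scene')[190:340,270:470]
r=lambda i,w:cv2.resize(i,(w,int(i.shape[0]*w/i.shape[1])),interpolation=cv2.INTER_CUBIC)
a=r(a,400);b=r(b,400);h=max(len(a),len(b));p=lambda i:np.pad(i,((0,h-len(i)),(0,0),(0,0)))
save('fin',np.hstack([p(a),p(b)]))"
```

```text
(no output)
```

View pics/fin.png

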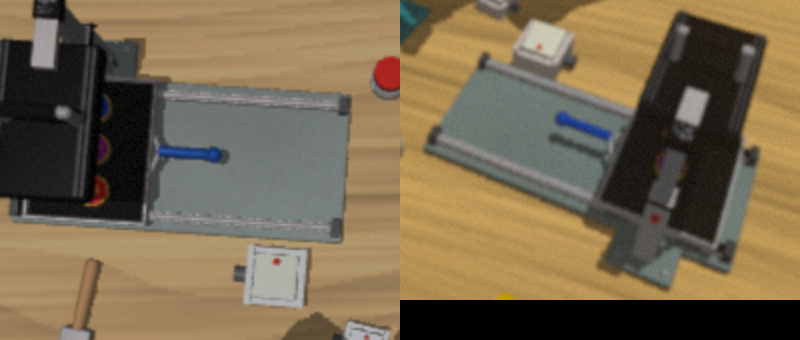

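The final view shows the red lock button out at (655,218), and the medals in a row in the tray under the lamp. The dot end of the rocker is down, and the bottle, jar and brush are untouched. Pushing the tray and the rocker both ended at a hard stop. Handing in.

```bash
python3 -c "
from h import *
print(ray(get_calibration('top'),(269,177.5),60).round(1)); print(close_job())"
```

```text
[595.2  85.3  60. ]
the job is handed in; nothing more can be done
None
```

The job is handed in at about 61 s: the lamp is locked up, the three medallions present (red, blue, purple) stand face up on the tray, the tray is against its stop under the lamp, and the rocker's dotted end was then pressed down to its hard stop. I inferred the tray and rocker end positions from push force and camera views, and the judge's result was not shown.

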